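# Sweep the chocolate squares into the counter tray

### The arm

A 6-joint arm with a two-finger parallel gripper is mounted at the origin on the work surface. World frame = base frame: x ahead of the robot, y to its left, z up, the work surface at z = 0. Lengths are in m, angles in degrees, forces in N, time in s.
With the tool pointing down it reaches from about 0.35 to 0.85 m from the base axis. Payload 8.1 kg.
Tool frame: the origin (TCP) lies midway between the tips of the shut fingers; the grasp point (between the pads) lies 19 mm behind it (manip.hold_point_z is the distance from the TCP to the grasp point, in m); z points along the fingers, y is the direction in which the jaws open and shut (so a half turn about z gives the same grasp; the last joint's range is limited). The gripper opens to 93 mm and grips with 3 to 60 N. Pads are 15 mm wide; open, the fingers measure 128 mm over their backs; the gripper's body (75 mm by 188 mm) begins 65 mm behind the grasp point.
Start: joints at [61.857, 7.471, 85.268, -0, 87.261, -4.893], TCP at [0.237, 0.551, 0.219] pointing down, gripper open.
Joint ranges: [-169.43, 169.43], [-51.17, 129.36], [1.28, 143.12], [-76.62, 256.62], [0, 156.53], [-152.29, 152.29]. Speed limits (degrees/s): [136.94, 136.94, 159.86, 180, 180, 180].

### API

Orientations are given as a 3x3 rotation matrix whose columns are the frame's x, y, z axes.
In Python, from plant import manip, grip, planner, viewer gives the robot as it stands. Calls block until the motion is done:
- manip.reach(position, orientation): joint-space move of the TCP to a pose.
- manip.move_l(position, rot=None, feed=0.15): straight line of the TCP; rot=None keeps the orientation; feed is the mean speed in m/s.
- manip.move_joints(angles): joint-space move.
- grip(opening, f_grip=None): finger opening in m; f_grip is the grip in N (None keeps the last); returns when the fingers have stopped.
- manip.pause(seconds).
- planner.ik(position, orientation): joint angles nearest the present ones, or None.
- manip.sense(): the state.
- viewer.camera(name): name is "side" or "top"; returns a dict with "image" (400x640x3 uint8, blue, green, red), "z_map" (400x640 float32, m along the optical axis (not along the pixel's ray), 0 where there is no reading), "fx", "fy", "cx", "cy" (pixels), "T" (4x4, takes a point from camera to world coordinates). Camera axes: x right, y up, looking along -z (the intrinsics and any distortion apply to the point x, -y, -z); pixel columns grow to the right and rows downward; lengths in m; the calibration is good to about 2 mm. A picture is of the moment at which its call begins.
A pose or a line that the arm cannot do raises manip.IKError and nothing moves.
- manip.job_done(): hands the job in, once; it reports no verdict.
Trained networks look in a picture, given as the dict that the camera call returned (one of the last four; its "shot" number tells which), for a name from the list of things; names that differ only in an ending like _2 or _b are one class to them, and where a whole thing is asked for, a point or a joint stands for the part that bears it (a point fixed in the world has none). Each returns a list of dicts, best first, with "score" (0 to 1); they miss things now and then, are a little off and sometimes report something else, mostly with a low value. They report only what shows in the picture. A call takes as long as a camera call. They do not tell look-alikes from the thing itself.
- viewer.search_frame(picture, label): "position" ([row, column] in pixels, amid what is visible of it).
- viewer.cut_out(picture, label): "mask" (400x640 bool, what is visible of it) and "position" ([row, column] in pixels, amid what is visible of it).
- viewer.mark_of(picture, label): "position" ([row, column] in pixels: a listed point, or the origin of a listed thing).
The state is a dict: "time_s": time; "joint_pos": joint angles; "joint_vel": joint speeds; "effort": joint torques, N m; "eef_pos": TCP position; "tcp_rot": TCP orientation; "ft_force": force on the tool from outside, world axes, zero at the start; "torque": the same for the moment, N m; "gripper_width": finger opening in m.
Only numpy, scipy, OpenCV 4.12 (cv2) and the standard library are available. Lean on these libraries where they do the work, as an engineer would, in place of code of your own. Each camera call takes 0.05 s, during which the arm holds its last target.

### The job

Sweep the three dark chocolate squares across the counter with the fingertips, through the open side of the steel tray, until all three lie wholly inside it. Push them along the counter steadily: do not pick any up and do not flick them. Leave the measuring cup, canister, cookie cutter and spatula where they are.

Things in the scene. Friction and masses are not known exactly. Their poses are not given: they have to be found in the camera images.
- tray: Fixed steel tray, 130 mm deep (x), 200 wide (y), its whole -x side open (towards the robot). Origin: centre of its underside, on the counter; x runs from the open edge (x = -65 mm) to the back wall (inner face +62), z up. Back and side walls 30 mm high, 3 thick (inner faces y = +-97). Floor 2 mm thick; its first 20 mm is a smooth ramp up from the counter.
- square0: Dark chocolate square lying flat, 28 x 28 x 16 mm high, about 15 g, turned any way; sides along its x and y, origin at the centre of its underside. It slides, does not roll. Starts with its centre 55 to 110 mm out from the tray's open edge, in front of the right part of the opening (seen from the robot).
- square1: Dark chocolate square lying flat, 28 x 28 x 16 mm high, about 15 g, turned any way; sides along its x and y, origin at the centre of its underside. It slides, does not roll. Starts with its centre 55 to 110 mm out from the tray's open edge, in front of the middle of the opening (seen from the robot).
- square2: Dark chocolate square lying flat, 28 x 28 x 16 mm high, about 15 g, turned any way; sides along its x and y, origin at the centre of its underside. It slides, does not roll. Starts with its centre 55 to 110 mm out from the tray's open edge, in front of the left part of the opening (seen from the robot).
- cup: Bystander: glass measuring cup, 88 mm across and 90 mm high, loop handle on its +x side reaching 73 mm from the axis; stands loose to the left or right of the tray. Origin at the centre of its underside.
- canister: Bystander: stainless canister with a shut hinged lid, 94 mm across and 124 mm high, standing loose on the other side of the tray from the cup. Origin at the centre of its underside.
- cutter: Bystander: round copper cookie cutter, a ring 50 mm across and 22 mm high, lying loose on the counter to the right of the squares. Origin at the centre of its underside.
- spatula: Bystander: bamboo spatula, 260 mm long, lying loose behind the tray's back wall, along the tray's width. Origin under its middle; x runs along it.
Mind the look-alikes: they are no part of the job. Leave any red look-alike of the square2 alone. What is shaped like the square0 but blue is not meant.

How it is judged (in metres and radians):
At the end, for the whole second after the job is handed in: All three squares lie at rest in the tray, each centre at least 12 mm inside the open edge and between the walls; cup, canister, cutter and spatula each within 20 mm of where they started (x of square0 in the frame of tray between -0.053 and 0.062 m and y of square0 in the frame of tray between -0.096 and 0.096 m and height (world z) of each of square0, square1, square2 below 0.025 m and linear speed of each of square0, square1, square2 below 0.02 m/s and x of square1 in the frame of tray between -0.053 and 0.062 m and y of square1 in the frame of tray between -0.096 and 0.096 m and x of square2 in the frame of tray between -0.053 and 0.062 m and y of square2 in the frame of tray between -0.096 and 0.096 m and distance of each of cup, canister, cutter, spatula from where it was at the start of the episode below 0.02 m); the robot touches nothing.
It fails at once if a chocolate square is lifted off the counter (underside centre above 25 mm) (height (world z) of any of square0, square1, square2 above 0.025 m).
It fails at once if a chocolate square is flicked (faster than 0.6 m/s) (linear speed of any of square0, square1, square2 above 0.6 m/s).
It fails at once if a bystander is shifted more than 20 mm or knocked over (distance of any of cup, canister, cutter, spatula from where it was at the start of the episode above 0.02 m or angle between any of cup, canister, cutter, spatula's own z axis and vertical above 0.35 rad).
It also fails if it takes over 56 s, if anything falls off the work surface, if the arm or the gripper's body presses on something with over 40 N, if the wrist force passes 120 N, or if a joint passes its speed limit or range.

## Working session

There is one attempt and no reset: what is moved stays moved. The work goes in short steps, each a Python script; the robot and the scene stay as the last script left them, time stands still between calls to the robot, and variables do not carry over. Pictures are saved under pics/ and viewed, and the job is handed in when it is done.

```bash
mkdir -p pics; ls; python3 - <<'E'
from plant import manip, grip, planner, viewer
import cv2,pickle
s=manip.sense(); print(s['time_s'],s['eef_pos'],s['gripper_width'],s['ft_force'])
d={}
for n in('top','side'):
    p=viewer.camera(n); cv2.imwrite(f'pics/{n}0.png',p['image']); print(n,p['fx'],p['cx'],p['cy'],p['T'],[k for k in p])
    d[n]=p
    for l in ('tray','square0','cup','canister','cutter','spatula'):
        print(l,[(r['position'],round(r['score'],2)) for r in viewer.search_frame(p,l)])
pickle.dump(d,open('d0.pkl','wb'))
E
```

```text
pics
0.0 [0.23654544 0.55076262 0.21756902] 0.09279468662269544 [-0.58107803  0.20646091 -0.57830231]
top 373.42703540566976 320.81628231329216 193.12857570154145 [[ 0.01827485  0.98500042 -0.17158148  0.43665684]
 [-0.99913308  0.011571   -0.03999011  0.01467565]
 [-0.03740491  0.17216355  0.98435796  0.99063857]
 [ 0.          0.          0.          1.        ]] ['image', 'z_map', 'fx', 'fy', 'cx', 'cy', 'T', 'shot']
tray [([173.7, 343.9], 0.73)]
square0 [([266.1, 388.7], 0.71), ([173.5, 345.7], 0.41), ([226.9, 334.8], 0.4)]
cup [([220.7, 455.3], 0.65)]
canister [([151.6, 239.3], 0.85)]
cutter []
spatula [([123.3, 334.1], 0.88)]
side 386.5368579296307 317.2154228548279 203.03528470871436 [[-0.90154153  0.29864653 -0.31310242  0.36522977]
 [-0.43268398 -0.6267992   0.64800257  0.57593357]
 [-0.00272863  0.71967563  0.69430508  0.61506015]
 [ 0.          0.          0.          1.        ]] ['image', 'z_map', 'fx', 'fy', 'cx', 'cy', 'T', 'shot']
tray [([194.8, 311.8], 0.8)]
square0 [([205.8, 381.1], 0.68), ([267.4, 324.9], 0.68), ([225.7, 368.4], 0.62), ([193.9, 424.4], 0.42)]
cup [([129.3, 405.1], 0.92)]
canister [([261.8, 226.1], 0.87), ([187.4, 247.2], 0.24)]
cutter [([176.7, 392.5], 0.52)]
spatula [([182.9, 247.7], 0.64)]
```

View pics/top0.png

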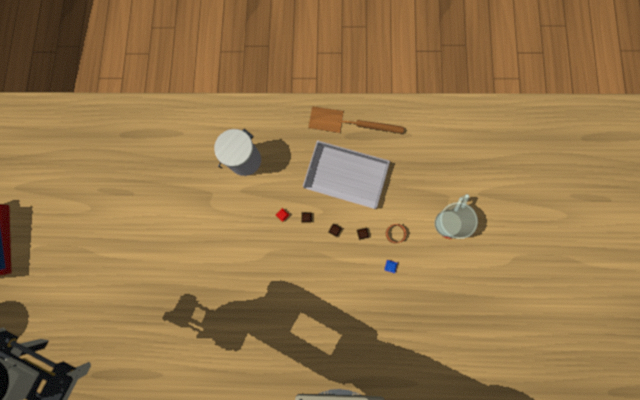

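View pics/side0.png

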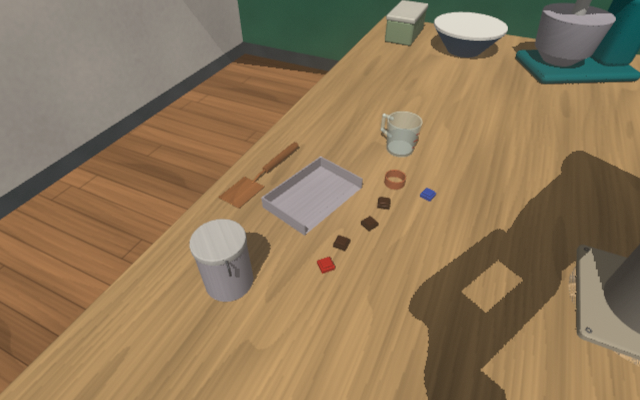

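```bash
python3 - <<'E'
import cv2,pickle
d=pickle.load(open('d0.pkl','rb'))
cv2.imwrite('pics/topcrop0.png',cv2.resize(d['top']['image'][100:300,220:480],None,fx=3,fy=3,interpolation=cv2.INTER_CUBIC))
cv2.imwrite('pics/sidecrop0.png',cv2.resize(d['side']['image'][110:300,230:480],None,fx=3,fy=3,interpolation=cv2.INTER_CUBIC))
E
```

```text
(no output)
```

View pics/topcrop0.png

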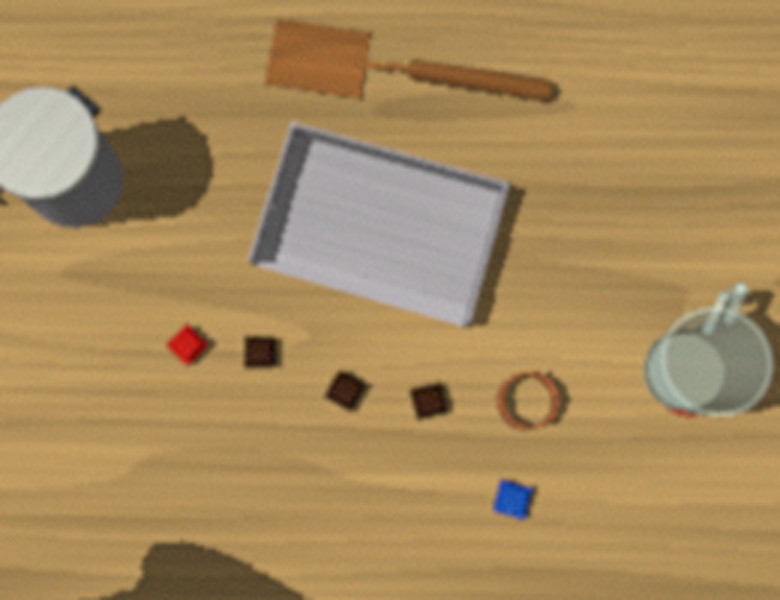

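View pics/sidecrop0.png

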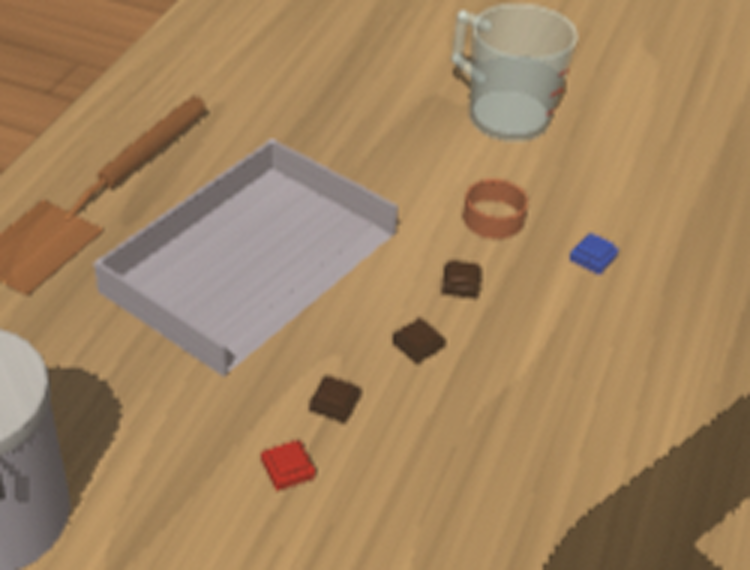

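Top view candidates: dark squares at [217,307] (left, square2), [230,335] (middle, square1) and [233,363] (right, square0). The look-alikes are red at [214,282] and blue at [266,390], and I'm leaving both. The crop confirms three brown squares. The copper cutter is at [233,397], the cup at [221,455], the canister at [152,239] and the spatula at [123,334]. Next I'll measure their positions.

```bash
cat > h.py <<'E'
import numpy as np,cv2
def cloud(p):
    z=p['z_map'].astype(float); v,u=np.mgrid[0:400,0:640]
    P=np.stack([(u-p['cx'])/p['fx']*z,-(v-p['cy'])/p['fy']*z,-z,np.ones_like(z)],-1)
    W=(P@np.asarray(p['T']).T)[...,:3]; W[z==0]=np.nan; return W
def squares(p):
    W=cloud(p); im=p['image'].astype(int); b,g,r=im[...,0],im[...,1],im[...,2]
    m=(r<75)&(W[...,2]>0.008)&(W[...,2]<0.03)
    n,l,s,c=cv2.connectedComponentsWithStats(m.astype(np.uint8))
    return [(np.nanmedian(W[l==i],0).round(4),s[i,4],c[i].round(0)) for i in range(1,n) if 20<s[i,4]<260]
E
python3 - <<'E'
import pickle,numpy as np,cv2
from h import *
d=pickle.load(open('d0.pkl','rb'))
for n in('top','side'):
    p=d[n];W=cloud(p);print(n)
    for q in squares(p):print(q)
    zs=W[...,2]; print('counter z',np.nanmedian(zs[250:290,200:280]))
    # tray: gray pixels region
    im=p['image'].astype(int); hs=im.max(-1)-im.min(-1)
    box=np.zeros(zs.shape,bool)
    if n=='top': box[135:215,298:396]=1
    else: box[155:235,255:370]=1
    m=box&(hs<45)&(zs>-.01)&(zs<.045)&(W[...,2]>(-1))
    # remove shadow by color: blueish-gray
    m&=(im[...,0]>=im[...,2]-12)
    k,l,s,c=cv2.connectedComponentsWithStats(m.astype(np.uint8)); i=1+np.argmax(s[1:,4]); m=l==i
    pts=W[m]; r=cv2.minAreaRect(pts[:,:2].astype(np.float32)); print(r, cv2.boxPoints(r).round(4).tolist())
    w=pts[pts[:,2]>.02]; r=cv2.minAreaRect(w[:,:2].astype(np.float32)); print('walls',len(w),r,np.percentile(w[:,2],95))
T=d['top'];W=cloud(T)
for nm,(v,u) in dict(cup=(221,457),can=(150,236),cutL=(233,387),cutR=(233,408),red=(214,282),blue=(266,390)).items(): print(nm,W[v,u])
E
```

```text
top
(array([0.5424, 0.0917, 0.0151]), np.int32(88), array([306., 217.]))
(array([0.5098, 0.0156, 0.0158]), np.int32(87), array([335., 230.]))
(array([ 0.5028, -0.0568,  0.0155]), np.int32(88), array([363., 233.]))
(array([ 0.4203, -0.1277,  0.0152]), np.int32(101), array([391., 266.]))
counter z 0.0007065208705323567
((0.6578511595726013, -0.012985676527023315), (0.2004242092370987, 0.12874095141887665), 73.9624252319336) [[0.5683000087738037, -0.09149999916553497], [0.6919999718666077, -0.12710000574588776], [0.7473999857902527, 0.06549999862909317], [0.6237000226974487, 0.10109999775886536]]
walls 240 ((0.6578001379966736, -0.011637426912784576), (0.19752152264118195, 0.127909317612648), 73.96578979492188) 0.03225343348437879
side
(array([ 0.4929, -0.9334,  0.0196]), np.int32(136), array([463.,  53.]))
(array([ 0.4204, -0.1202,  0.0148]), np.int32(96), array([428., 194.]))
(array([0.507 , 0.0262, 0.0112]), np.int32(60), array([369., 225.]))
(array([0.5359, 0.103 , 0.0114]), np.int32(65), array([342., 245.]))
(array([0.068 , 0.0046, 0.0218]), np.int32(118), array([607., 291.]))
counter z 0.05212574194960323
((0.6594541668891907, -0.009639054536819458), (0.20180180668830872, 0.1309836208820343), 74.42707061767578) [[0.5692999958992004, -0.0892999991774559], [0.6955000162124634, -0.12439999729394913], [0.7495999932289124, 0.07000000029802322], [0.6234999895095825, 0.10509999841451645]]
walls 589 ((0.6595356464385986, -0.009813174605369568), (0.2014462947845459, 0.13092781603336334), 74.51699829101562) 0.03104312359536765
cup [ 0.53887738 -0.3027786   0.00399902]
can [0.691704   0.25799205 0.12354683]
cutL [ 0.5048802  -0.12081554  0.00194776]
cutR [ 5.05887446e-01 -1.75853227e-01 -1.21209144e-04]
red [0.54946013 0.15559469 0.01631266]
blue [ 0.42027829 -0.12526911  0.01742146]
```

```bash
cat > push.py <<'E'
from plant import manip, grip, planner, viewer
import numpy as np,cv2
from h import *
C=np.array([.6587,-.0115]); A=np.radians(-15.8)
R=np.array([[np.cos(A),-np.sin(A)],[np.sin(A),np.cos(A)]])
tw=lambda q:C+R@np.array(q)
wt=lambda q:R.T@(np.array(q)[:2]-C)
def push(sq,target,z=.006,feed=.06):
    """sq, target: square centre in tray frame"""
    s=np.array(sq);t=np.array(target);u=(t-s)/np.linalg.norm(t-s)
    a=A+np.arctan2(u[1],u[0])
    j0=np.array(manip.sense()['joint_pos']);best=None
    start=tw(s-.045*u); end=tw(t-.0215*u); back=tw(t-.045*u)
    for f in(1,-1):
        x=f*np.array([np.cos(a),np.sin(a),0]);zz=np.array([0,0,-1.]);O=np.stack([x,np.cross(zz,x),zz],1)
        j=planner.ik([*start,.10],O)
        if j is not None and (best is None or np.abs(np.array(j)-j0).max()<best[0]): best=(np.abs(np.array(j)-j0).max(),O,j)
    O=best[1];print('u',u.round(3),'start',start.round(3),'end',end.round(3),'j',np.round(best[2],0))
    manip.reach([*start,.10],O)
    manip.move_l([*start,z],feed=.1)
    s0=manip.sense();print('down',s0['eef_pos'].round(4),s0['ft_force'].round(2))
    manip.move_l([*end,z],feed=feed)
    s0=manip.sense();print('end',s0['eef_pos'].round(4),s0['ft_force'].round(2))
    manip.move_l([*back,z],feed=.06)
    manip.move_l([*back,.10],feed=.15)
    print('t',manip.sense()['time_s'])
def look(name):
    p=viewer.camera('top')
    for q in squares(p): print(q, 'tray',wt(q[0]).round(4)+[0,.002])
    cv2.imwrite(name,cv2.resize(p['image'][100:300,220:480],None,fx=3,fy=3,interpolation=cv2.INTER_CUBIC))
E
python3 - <<'E'
from push import *
for q in ([.5424,.0937],[.5098,.0176],[.5028,-.0548]): print(wt(q).round(4))
grip(.006)
push(wt([.5098,.0176]),[.01,.005])
look('pics/a1.png')
E
```

```text
[-0.1405  0.0696]
[-0.1512 -0.0125]
[-0.1382 -0.0841]
u [0.994 0.108] start [0.465 0.025] end [ 0.648 -0.006] j [ -3.  -8. 114.  -0.  75. -84.]
down [0.4661 0.0251 0.0067] [0.13 0.34 0.52]
end [ 0.6484 -0.0058  0.006 ] [-0.02  0.29  0.37]
t 9.8583
(array([0.5416, 0.084 , 0.015 ]), np.int32(36), array([309., 217.])) tray [-0.1387  0.062 ]
(array([ 0.5028, -0.057 ,  0.0156]), np.int32(86), array([363., 233.])) tray [-0.1376 -0.0842]
```

View pics/a1.png

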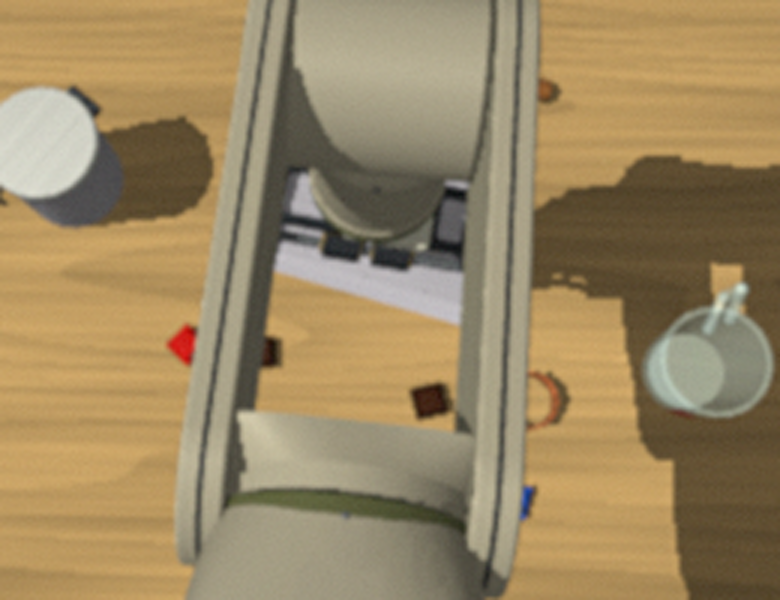

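The middle square has left its start and is hidden under the arm. The other two haven't moved: left at crop (270,350), right at (430,400). I'll push those next.

```bash
python3 - <<'E'
from push import *
push(wt([.5028,-.0548]),[.01,-.048])
push(wt([.5424,.0937]),[.01,.057])
p=manip.sense()['eef_pos']
manip.move_l([p[0],p[1],.2],feed=.2)
j=list(manip.sense()['joint_pos']);j[0]+=50;manip.move_joints(j)
look('pics/a2.png')
s=viewer.camera('side');cv2.imwrite('pics/s2.png',cv2.resize(s['image'][110:300,190:480],None,fx=2.7,fy=2.7))
print(manip.sense()['time_s'])
E
```

```text
u [0.972 0.237] start [ 0.458 -0.053] end [ 0.634 -0.06 ] j [ -13.   -9.  115.   -0.   75. -101.]
down [ 0.4585 -0.0533  0.0067] [-0.13 -0.31  0.14]
end [ 0.6337 -0.0596  0.006 ] [ 0.67  0.36 -0.17]
t 16.1333
u [ 0.997 -0.083] start [0.5  0.11] end [0.664 0.048] j [  7.  -1. 107.  -0.  74. -63.]
down [0.501  0.1096 0.0067] [ 0.76 -0.36 -0.17]
end [0.6636 0.0482 0.006 ] [-0.09  0.67 -0.36]
t 22.4167
(array([0.68  , 0.0335, 0.0174]), np.int32(88), array([329., 166.])) tray [0.0082 0.0511]
(array([ 0.669 , -0.0066,  0.0168]), np.int32(87), array([344., 170.])) tray [0.0086 0.0095]
(array([ 0.6535, -0.0675,  0.0168]), np.int32(90), array([367., 176.])) tray [ 0.0102 -0.0533]
(array([ 0.4203, -0.1278,  0.0151]), np.int32(101), array([391., 266.])) tray [-0.1977 -0.1748]
25.1333
```

View pics/a2.png

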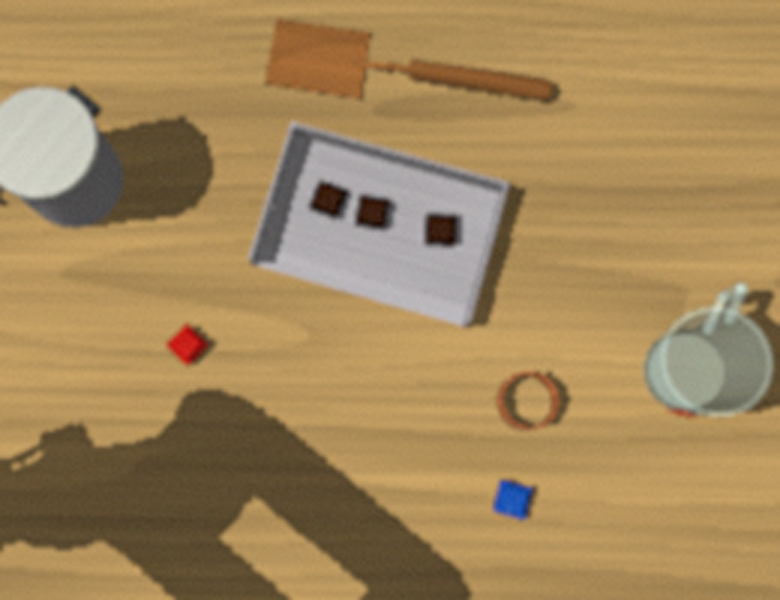

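View pics/s2.png

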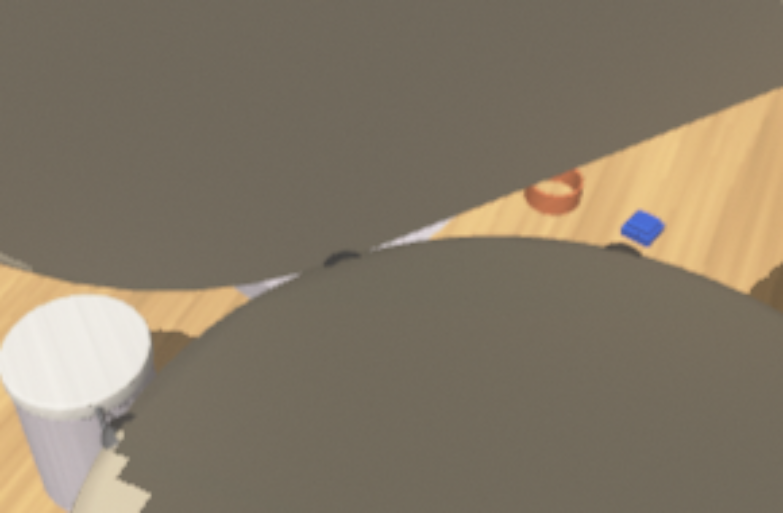

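The top view shows all three dark squares lying flat inside the tray, at crop (330,200), (373,212) and (442,230). The cup, canister, cutter, spatula, red square and blue square sit at the same pixels as before. The arm is clear of everything but blocks the side camera. I'll hand in.

```bash
python3 - <<'E'
from plant import manip
manip.job_done(); print(manip.sense()['time_s'])
E
```

```text
the job is handed in; nothing more can be done
the job is handed in; nothing more can be done
```

I swept the three dark squares into the tray one at a time with the nearly closed fingertips, at 0.06 m/s mean speed. I handed the job in at about 25 s of the 56 s allowed.

- **Squares:** The last top picture puts their centres, in the tray frame, at about (10, −53), (9, 10) and (8, 51) mm. Their top faces are at about 17 mm, so they lie flat and wholly inside.
- **Bystanders:** The cup, canister, cutter and spatula look unmoved against the first top picture. The red and blue look-alikes also look untouched.
- **Forces:** Readings at the start and end of each push stayed below 1 N; I didn't record them mid-push.
- **Checks that failed or disagreed:** The arm blocked the side camera at the end, so the final check rests on the top camera alone. In the first pictures the two cameras disagreed on tray and square positions by up to about 11 mm. I put most of that down to the side camera seeing the squares' side faces, and used the top-camera positions with a small correction.

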